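Clear the wood offcuts into the waste pot and put its lid on

TASK

The carving slab needs clearing. Draw the waste pot's wooden lid all the way out from under the low shelf by the tab that sticks out and let go of it lying flat on the open desk; put the two wood offcuts from the slab into the pot, then pick the lid up and set it on the pot so that it sits level and fully home. Leave the pot standing on the desk, and leave the little hand stamp and the whetstone on the slab, and everything else where it is.

Things in the scene. Friction and masses are not known exactly. Their poses are not given: they have to be found in the camera images.
- lid: Loose wooden lid, 0.13 to 0.23 kg: disc 132 mm diameter, 6 mm thick (z 8 to 14 mm), with a round plug 104 mm diameter, 8 mm deep under it that drops inside the pot's rim. Origin: centre of the plug's underside; z up; -x points along its tab. At the start it lies on the desk, knob under the shelf, tab out towards the robot; it slides on the desk when pulled.
- lid_knob (a point): Middle of the lid's knob: a square wooden block 24 x 24 mm, sides along the lid's x and y, at the disc's centre, from 14 to 42 mm above the lid's origin (this point at 28 mm).
- lid_fin (a point): Middle of the upright fin on the lid's tab: 32 mm long along the lid's x, 8 mm thick in y, from 14 to 38 mm above the lid's origin. This point is at x = -82 mm, z = 26 mm in the lid's frame. The tab ends 100 mm from the lid's centre.
- shelf: Fixed low wooden shelf: board on two side panels, open at front and back. Origin on the desk under its centre; its front (-x side) faces the robot. 200 mm deep (front edge at x = -100 mm), 260 mm wide in y (236 mm clear between the panels), board from z 52 to 62 mm. Paper stack on it from about x = -30 mm backwards, top at 102 mm.
- pot: Loose open round waste pot of grey sheet metal, 0.6 kg, standing on the desk. Origin: centre of its underside, z up. Outside diameter 112 mm at the foot, 124 mm at the rim; rim at z = 85 mm; wall 4 mm (inside 116 mm at the rim), inner floor at 5 mm. With the lid home the lid's origin is 77 mm above the pot's origin.
- slab: Fixed dark wooden carving slab, 220 (x) x 190 (y) x 30 mm high, which stands either left of the pot or right of it. Origin: centre of its underside on the desk; top at z = 30 mm.
- offcut_block: Loose offcut of pale wood on the slab: plain block 50 (x) x 32 (y) x 26 (z) mm, 30 g. Origin: centre of its underside.
- offcut_notched: Loose offcut of pale wood on the slab: step-shaped piece 54 (x) x 28 (y) mm, 12 mm high, with a raised part 26 mm high from x = -27 to +3 mm; 25 g. Origin: centre of its underside.
- stamp: Bystander: small pale wooden hand stamp on the slab among the offcuts, 38 x 38 x 18 mm foot with a turned handle, 50 mm high. Origin: centre of its underside. Stays on the slab.
- whetstone: Bystander: grey sharpening stone lying on the slab among the offcuts, 62 x 26 x 18 mm. Origin: centre of its underside. Stays on the slab.
- cup_a: Bystander: white paint mug, 68 mm diameter, 55 mm high, handle at +y. Origin: centre of its underside.
- cup_b: Bystander: blue paint cup, 64 mm diameter, 50 mm high. Origin: centre of its underside.
- ink: Bystander: amber glass jar, 50 mm diameter, 80 mm high. Origin: centre of its underside.
- baren: Bystander: dark wooden rubbing pad for printing, a disc 110 mm diameter, 12 mm thick with a low bar handle on top (24 mm high in all), lying on the desk, far right. Not the lid. Origin: centre of its underside.
- brush: Bystander: brush lying on the paper stack on the shelf. Origin: middle of its underside.
- dish: Bystander: white saucer, 90 mm diameter, 20 mm high. Origin: centre of its underside.
Not all that is in view belongs to the job. What is shaped like the offcut_notched but purple or turquoise is not meant.

How it is judged:
By the outcome, as a careful person would: the job done as asked, in the order asked, and still so for the second after the job is handed in, with the robot touching nothing.
It also fails if it takes over 72 s, if anything falls off the work surface, if the arm or the gripper's body presses on something with over 40 N, if the wrist force passes 120 N, or if a joint passes its speed limit or range.

ROBOT

A 6-joint arm with a two-finger parallel gripper is mounted at the origin on the work surface. World frame = base frame: x ahead of the robot, y to its left, z up, the work surface at z = 0. Lengths are in m, angles in degrees, forces in N, time in s.
With the tool pointing down it reaches from about 0.325 to 0.85 m from the base axis. Payload 15.5 kg.
Tool frame: the origin (TCP) lies at the very end of the fingers, on their centre line; the grasp point (between the pads) lies arm.grip_depth behind it (arm.grip_depth is the distance from the TCP to the grasp point, in m); z points along the fingers, y is the line along which they close (so a half turn about z gives the same grasp; the last joint's range is limited). The gripper opens to 91 mm and grips with 3 to 60 N. Pads are 32 mm wide; open, the fingers measure 118 mm over their backs; the gripper's body (76 mm by 178 mm) begins 60 mm behind the grasp point.
Start: joints at [-74.399, 28.281, 77.091, -0, 74.628, -5.472], TCP at [0.225, -0.583, 0.214] pointing down, gripper open.
Joint ranges: [-166.48, 166.48], [-47.26, 123.95], [12.59, 153.08], [-70.14, 250.14], [6.76, 159.57], [-176.63, 176.63]. Speed limits (degrees/s): [108.29, 108.29, 147.25, 172.46, 172.46, 172.46].

INTERFACE

Orientations are given as a 3x3 rotation matrix whose columns are the frame's x, y, z axes.
In Python, from rig import arm gives the robot as it stands. Calls block until the motion is done:
- arm.move_to(position, orientation): joint-space move of the TCP to a pose.
- arm.move_l(position, orientation=None, feed=0.15): straight line of the TCP; orientation=None keeps the orientation; feed is the mean speed in m/s.
- arm.move_joints(angles): joint-space move.
- arm.grip(opening): finger opening in m; the grip force is fixed at half the most; returns when the fingers have stopped.
- arm.sleep(seconds).
- arm.solve_ik(position, orientation): joint angles nearest the present ones, or None.
- arm.snapshot(name): name is "scene" or "top"; returns the picture (420x560x3 uint8, red, green, blue); there is no depth.
- arm.get_calibration(name): a dict with "intrinsics" (3x3 intrinsics, pixels), "k1" (the pictures are not rectified: a ray, as slopes to the right and down, at radius r is drawn at 1 + k1 r^2 times it, then the intrinsics apply), "cam_to_world" (4x4, takes a point from camera to world coordinates). Camera axes: x right, y down, z forward; pixel columns grow to the right and rows downward; lengths in m; the calibration is good to about 2 mm. A picture is of the moment at which its call begins. get_calibration takes no time and is no camera call.
A pose or a line that the arm cannot do raises arm.Unreachable and nothing moves.
- arm.sign_off(): hands the job in; it is judged then, once.
Readings, each from a call of its own:
- arm.current_t(): time.
- arm.current_joint_positions(): joint angles.
- arm.current_dq(): joint speeds.
- arm.current_tau(): joint torques, N m.
- arm.current_ee_pos(): TCP position.
- arm.current_tool_rot(): TCP orientation.
- arm.current_force(): force on the tool from outside, world axes, zero at the start.
- arm.current_torque(): the same for the moment, N m.
- arm.current_width(): finger opening in m.
- arm.current_grasp_force(): force on a finger pad.
Only numpy, scipy, OpenCV 4.12 (cv2) and the standard library are available. Lean on these libraries where they do the work, as an engineer would, in place of code of your own. Each camera call takes 0.05 s, during which the arm holds its last target. There are 200 camera calls.

## Working session

There is one attempt and no reset: what is moved stays moved. The work goes in short steps, each a Python script; the robot and the scene stay as the last script left them, time stands still between calls to the robot, and variables do not carry over. Pictures are saved under pics/ and viewed, at most 10 in all, crops included, and the job is handed in when it is done.

```bash
mkdir -p pics; ls; python3 - <<'E'
from rig import arm
import cv2,numpy as np
for n in("scene","top"):
    im=arm.snapshot(n); cv2.imwrite(f"pics/{n}0.png",im[:,:,::-1])
    print(n,arm.get_calibration(n))
print(arm.grip_depth,arm.current_t(),arm.current_tool_rot())
E
```

```text
pics
scene {'intrinsics': array([[427.82661063,   0.        , 276.87623253],
       [  0.        , 427.82661063, 207.36960019],
       [  0.        ,   0.        ,   1.        ]]), 'k1': -0.005012668521526743, 'cam_to_world': array([[-0.66554872,  0.6003156 , -0.4434705 ,  1.06788162],
       [ 0.74635282,  0.53654568, -0.39379715,  0.36025018],
       [ 0.00153961, -0.59307665, -0.80514453,  0.98272352],
       [ 0.        ,  0.        ,  0.        ,  1.        ]])}
top {'intrinsics': array([[430.20687344,   0.        , 277.80416934],
       [  0.        , 430.20687344, 212.83664293],
       [  0.        ,   0.        ,   1.        ]]), 'k1': -0.12367548893883189, 'cam_to_world': array([[ 0.02279228, -0.99050864,  0.1355476 ,  0.39660265],
       [-0.99944207, -0.02588611, -0.0211059 , -0.06964889],
       [ 0.02441437, -0.13499092, -0.99054601,  1.25454723],
       [ 0.        ,  0.        ,  0.        ,  1.        ]])}
0.0188 0.1 [[ 9.33116038e-01  3.59575264e-01 -2.97707838e-04]
 [ 3.59575373e-01 -9.33115449e-01  1.05384753e-03]
 [ 1.01141722e-04 -1.09041044e-03 -9.99999400e-01]]
```

View pics/scene0.png

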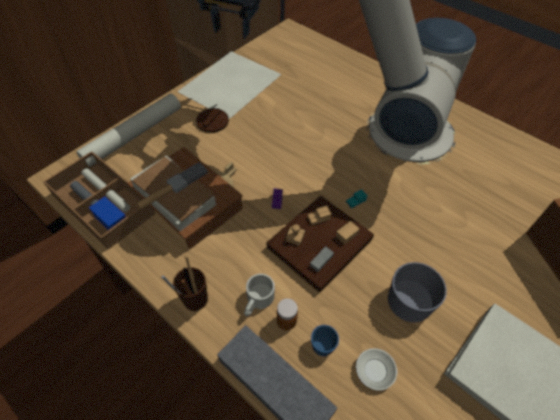

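View pics/top0.png

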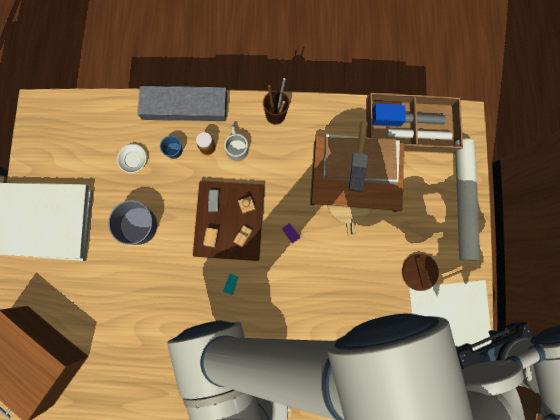

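Top view: pot (132,222), slab (229,220), shelf (357,172), lid tab (350,225). The slab carries four items at (213,200), (247,204), (210,237) and (243,237). The purple (291,233) and turquoise (231,284) pieces are decoys. I'll enlarge the slab and the tab to tell the four apart.

```bash
python3 - <<'E'
import cv2,numpy as np
t=cv2.imread("pics/top0.png");s=cv2.imread("pics/scene0.png")
a=cv2.resize(t[170:270,185:275],(360,400),interpolation=cv2.INTER_CUBIC)
b=cv2.resize(s[190:290,262:377],(440,400),interpolation=cv2.INTER_CUBIC)
cv2.imwrite("pics/crop1.png",np.hstack([a,b]))
c=cv2.resize(t[190:250,310:410],(500,300),interpolation=cv2.INTER_CUBIC)
d=cv2.resize(s[150:215,205:255],(231,300),interpolation=cv2.INTER_CUBIC)
cv2.imwrite("pics/crop2.png",np.hstack([c,d]))
E
```

```text
(no output)
```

View pics/crop1.png

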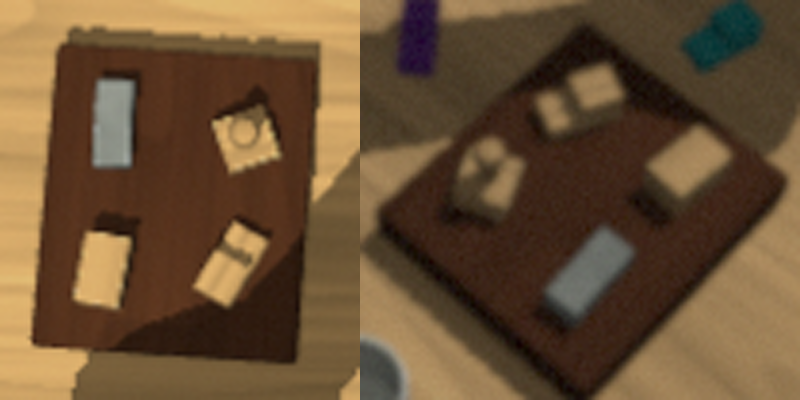

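View pics/crop2.png

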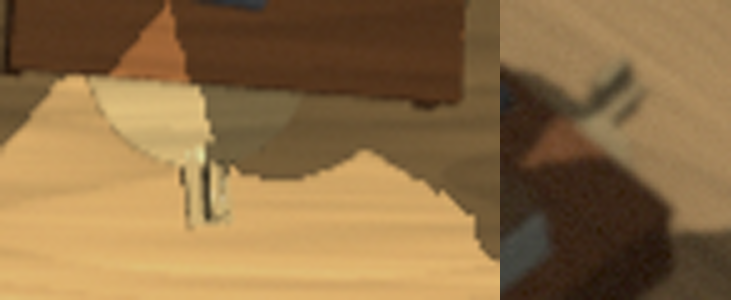

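Four candidates on the slab. (247,204) has a round handle, so it is the stamp. (213,200) is grey, so it is the whetstone. (210,237) is a plain rectangle, so it is offcut_block. (243,237) is pale with a step, so it is offcut_notched, and its shadow shows the raised part at the lower left. The lid tab and fin stick out at top (351,226). Next I'll measure these metrically.

```bash
cat > h.py <<'E'
from rig import arm
import cv2,numpy as np
def cal(n):
    c=arm.get_calibration(n);return c["intrinsics"],np.array([c["k1"],0,0,0,0.]),c["cam_to_world"]
def ray(n,px,z):
    K,d,T=cal(n);p=cv2.undistortPoints(np.float64(px).reshape(-1,1,2),K,d)[:,0]
    v=np.c_[p,np.ones(len(p))]@T[:3,:3].T
    return (T[:3,3]+v*((z-T[2,3])/v[:,2])[:,None])[:,:2]
def proj(n,P):
    K,d,T=cal(n);W=np.linalg.inv(T)
    return cv2.projectPoints(np.float64(P),cv2.Rodrigues(W[:3,:3])[0],W[:3,3],K,d)[0][:,0]
def rect(im,n,c,z,w=400,h=300,s=2000,grid=.02):
    # right=-y, down=-x, s px/m
    v,u=np.mgrid[:h,:w];x=c[0]-(v-h/2)/s;y=c[1]-(u-w/2)/s
    m=proj(n,np.c_[x.ravel(),y.ravel(),np.full(x.size,z)]).reshape(h,w,2).astype(np.float32)
    o=cv2.remap(im,m,None,cv2.INTER_CUBIC)
    for g in np.arange(-2,2,grid):
        j=int(w/2-(g-c[1])*s);i=int(h/2-(g-c[0])*s)
        if 0<=j<w:o[:8,j]=255;cv2.putText(o,f"{g*1000:.0f}",(j,18),0,.3,(255,255,255))
        if 0<=i<h:o[i,:8]=255;cv2.putText(o,f"{g*1000:.0f}",(10,i+3),0,.3,(255,255,255))
    return o
def down(a):
    # tool z down, y (closing) axis at world angle a (deg)
    a=np.radians(a);y=np.array([np.cos(a),np.sin(a),0]);z=np.array([0,0,-1.])
    return np.c_[np.cross(y,z),y,z]
E
python3 - <<'E'
from h import *
t=cv2.imread("pics/top0.png");s=cv2.imread("pics/scene0.png")
hsv=cv2.cvtColor(t,cv2.COLOR_BGR2HSV)
for nm,(u,v),z in(("block",(210,237),.056),("notch",(243,237),.056),("stampfoot",(247,204),.048),("whet",(213,200),.048)):
    print(nm,hsv[v,u])
    m=np.zeros(t.shape[:2],np.uint8);m[v-18:v+19,u-15:u+16]=255
    g=((t.max(2)>115)&(m>0)).astype(np.uint8)
    g=cv2.morphologyEx(g,cv2.MORPH_CLOSE,np.ones((3,3)))
    c=max(cv2.findContours(g,0,2)[0],key=cv2.contourArea)
    w=ray("top",c[:,0],z).astype(np.float32)*1000
    print(cv2.minAreaRect(w),cv2.boundingRect(c))
P=ray("top",[(132,222)],.085)[0];L=ray("top",[(350,222)],.014)[0]
print(P,L,"slab",ray("top",[(203,181),(265,185),(261,262),(194,257)],.03),"shelf front",ray("top",[(312,204),(403,210)],.062))
o=np.vstack([np.hstack([rect(t,"top",L,.014),rect(s,"scene",L,.038)]),np.hstack([rect(t,"top",P,.085),rect(s,"scene",P,.085)])])
cv2.imwrite("pics/rect.png",o)
E
```

```text
block [ 18 128 219]
((487.5357971191406, 92.99298858642578), (34.16858673095703, 51.90544128417969), 81.17040252685547) (203, 228, 15, 20)
notch [ 18 128 219]
((493.72344970703125, 2.667032241821289), (30.24675941467285, 54.602149963378906), 59.760902404785156) (233, 225, 19, 22)
stampfoot [ 18 129 213]
((583.3967895507812, -5.051795959472656), (39.043724060058594, 39.45659637451172), 20.1402587890625) (238, 199, 17, 15)
whet [ 44  19 150]
((593.7083740234375, 90.9869613647461), (57.932769775390625, 25.615251541137695), 2.435493230819702) (208, 190, 10, 21)
[0.52068919 0.30637626] [ 0.54483463 -0.30787501] slab [[ 0.65175889  0.12356117]
 [ 0.64461992 -0.05676817]
 [ 0.42245263 -0.05135869]
 [ 0.4315187   0.13915996]] shelf front [[ 0.58739898 -0.19071798]
 [ 0.57728649 -0.4519236 ]]
```

View pics/rect.png

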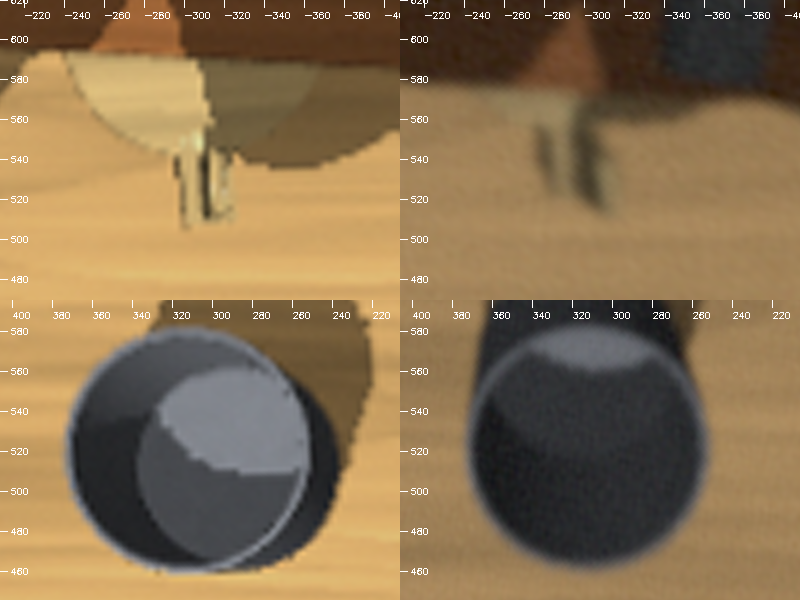

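Measurements:

| Item | Position (m) | Notes |
|---|---|---|
| Pot rim centre | (0.521, 0.312) | both views agree within 2 mm |
| Lid centre | about (0.608, -0.304) | axis about 4° |
| Fin | about (0.526, -0.309) | |

First step: grip the fin and pull the lid out.

```bash
cat >> h.py <<'E'
def best(p,a):
    q0=arm.current_joint_positions();c=[]
    for b in(a,a+180):
        q=arm.solve_ik(p,down(b))
        if q is not None:c.append((np.abs(np.array(q)-q0).max(),b))
    return down(min(c)[1])
def go(p,a):
    R=best(p,a);arm.move_to(p,R);return R
def st(*m):print(*m,"t=%.1f"%arm.current_t(),"pos",np.round(arm.current_ee_pos(),4),"w %.4f"%arm.current_width(),"F",np.round(arm.current_force(),1),"g %.1f"%arm.current_grasp_force())
E
python3 - <<'E'
from h import *
arm.grip(.045)
p=np.array([.526,-.309,.019]);a=94
R=go(p+[0,0,.09],a);arm.move_l(p,feed=.12);st("at fin")
arm.grip(0);st("gripped")
if .005<arm.current_width()<.012:
    arm.move_l(p-[.19,0,0],feed=.1);st("pulled")
    arm.grip(.045);arm.move_l(p-[.19,0,-.1],feed=.2);st("up")
    arm.move_to([.42,.0,.25],best([.42,0,.25],90))
    im=arm.snapshot("top");cv2.imwrite("pics/top1.png",im[:,:,::-1])
    im=arm.snapshot("scene");cv2.imwrite("pics/scene1.png",im[:,:,::-1])
    st()
E
```

```text
at fin t=3.4 pos [ 0.5264 -0.3094  0.0196] w 0.0450 F [-0.7 -0.4  0.2] g 0.0
gripped t=4.0 pos [ 0.5261 -0.309   0.0191] w 0.0076 F [-0.1  0.1  2.4] g 30.0
pulled t=6.1 pos [ 0.3361 -0.3091  0.019 ] w 0.0077 F [-2.1 -2.2  7.6] g 30.0
up t=7.5 pos [ 0.3358 -0.3088  0.1184] w 0.0446 F [-0.8  0.1  0.3] g 0.0
t=8.9 pos [ 0.4199 -0.0009  0.2494] w 0.0450 F [-0.4  0.1 -0.1] g 0.0
```

View pics/top1.png

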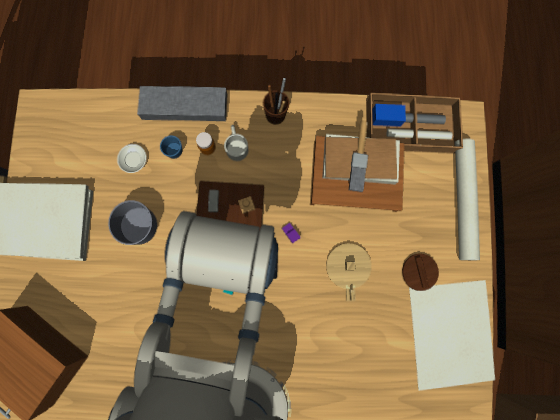

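The lid is fully out at (348,265), lying flat with its knob at (350,265). Next are the offcuts.

```bash
python3 - <<'E'
from h import *
P=np.array([.5214,.312])
def fetch(xy,a,lo,hi,drop,zd):
    p=np.array([*xy,.0335]);arm.grip(.05)
    go(p+[0,0,.10],a);arm.move_l(p,feed=.12);arm.grip(0);st("grip")
    if not lo<arm.current_width()<hi: raise SystemExit("bad grip")
    arm.move_l(p+[0,0,.13],feed=.25);st("lifted")
    d=np.array([*(P+drop),zd]);u=d.copy();u[2]=.19
    go(u,90);arm.move_l(d,feed=.15);st("in pot");arm.grip(.045);arm.move_l(u,feed=.25)
fetch((.488,.094),81.2,.028,.036,(0,.015),.025)
fetch((.486,.0072),59.8,.024,.032,(0,-.017),.042)
go([.42,-.15,.25],90);st()
for n in("top","scene"):
    cv2.imwrite(f"pics/{n}2.png",arm.snapshot(n)[:,:,::-1])
t=cv2.imread("pics/top2.png");s=cv2.imread("pics/scene2.png")
L=ray("top",[(348,265)],.014)[0];print(L)
o=np.vstack([np.hstack([rect(t,"top",L,.014),rect(t,"top",L,.042)]),np.hstack([rect(t,"top",P,.085),rect(s,"scene",P,.085)])])
cv2.imwrite("pics/rect2.png",o)
E
```

```text
grip t=11.3 pos [0.4882 0.094  0.0339] w 0.0319 F [-1.4 -0.3  7.5] g 30.0
lifted t=11.9 pos [0.4877 0.094  0.1634] w 0.0315 F [ 0.2 -0.4 -0.8] g 30.0
in pot t=14.1 pos [0.522  0.3272 0.0259] w 0.0322 F [0.7 0.1 0. ] g 30.0
grip t=18.4 pos [0.4862 0.0071 0.0338] w 0.0280 F [-0.   0.3  7.1] g 30.0
lifted t=19.0 pos [0.4858 0.0072 0.1633] w 0.0275 F [-0.3 -0.  -0.5] g 30.0
in pot t=21.3 pos [0.522  0.2951 0.0428] w 0.0273 F [-0.5 -0.2  0.4] g 30.0
t=24.2 pos [ 0.4204 -0.1495  0.2498] w 0.0450 F [ 0.5 -0.4 -0.2] g 0.0
[ 0.41956029 -0.30240308]
```

View pics/rect2.png

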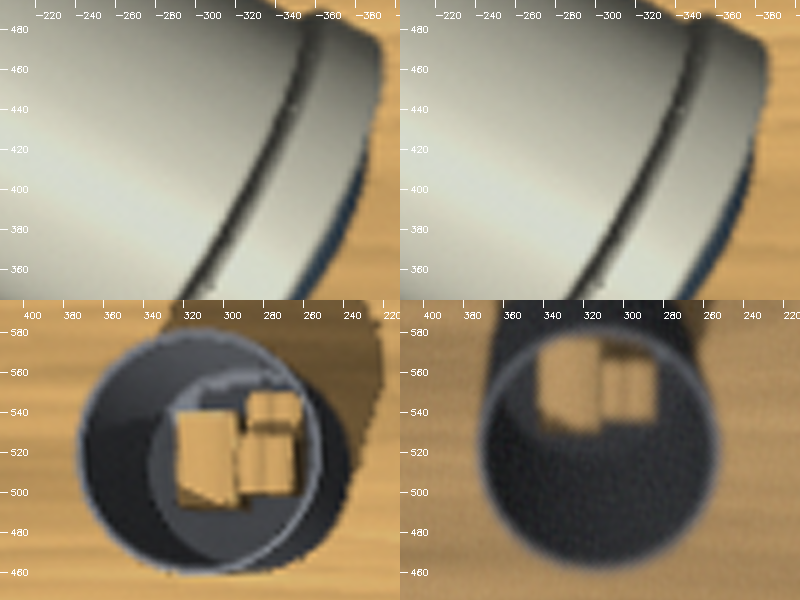

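Both offcuts lie side by side, flat on the pot floor, and the pot hasn't moved. The arm hides the lid here, so I'll measure it in the earlier clear picture, top1.

```bash
python3 - <<'E'
from h import *
t=cv2.imread("pics/top1.png");s=cv2.imread("pics/scene1.png")
L=np.array([.4196,-.3024])
o=np.vstack([np.hstack([rect(t,"top",L,.014),rect(t,"top",L,.042)]),np.hstack([rect(s,"scene",L,.014),rect(s,"scene",L,.042)])])
cv2.imwrite("pics/rect3.png",o)
E
```

```text
(no output)
```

View pics/rect3.png

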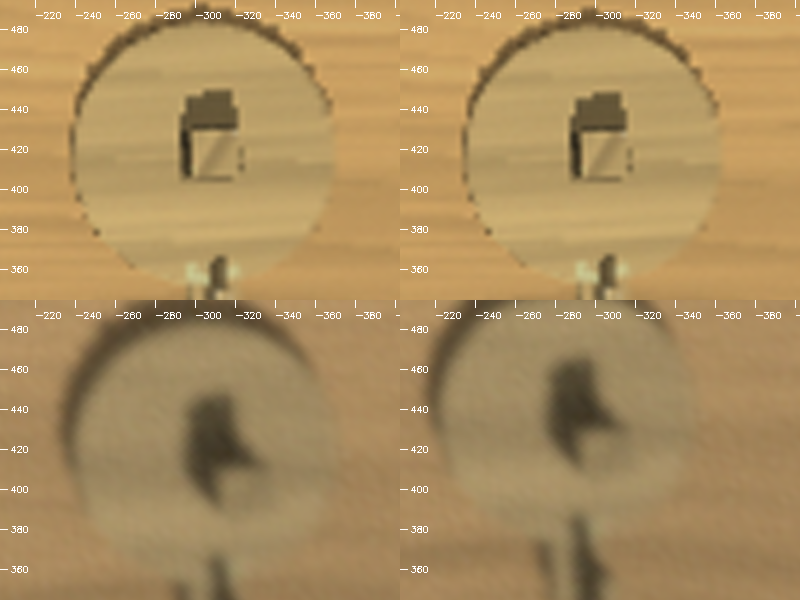

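Lid centre is (0.418, -0.3045), and the knob is square to the tool at 94°. Next I'll pick it up and lower it onto the pot with force checks.

```bash
python3 - <<'E'
from h import *
p=np.array([.418,-.3045,.0185]);arm.grip(.05)
go(p+[0,0,.1],94);arm.move_l(p,feed=.12);st("at knob");arm.grip(0);st("grip")
if not .02<arm.current_width()<.028: raise SystemExit("bad grip")
arm.move_l(p+[0,0,.2],feed=.2);st("lifted")
u=np.array([.5210,.3122,.20]);go(u,94);st("over")
arm.move_l([u[0],u[1],.112],feed=.1);st("above")
for z in(.106,.102,.099,.097,.096):
    arm.move_l([u[0],u[1],z],feed=.05);st(z)
    if abs(arm.current_force()[2])>12 and z>.098: print("contact high");break
for n in("top","scene"):cv2.imwrite(f"pics/{n}4.png",arm.snapshot(n)[:,:,::-1])
E
```

```text
at knob t=26.4 pos [ 0.4184 -0.3046  0.0192] w 0.0502 F [-0.1  0.3 -0.9] g 0.0
grip t=26.9 pos [ 0.4181 -0.3046  0.0187] w 0.0235 F [-0.1  1.5  5.8] g 30.0
lifted t=28.1 pos [ 0.4175 -0.3041  0.2175] w 0.0236 F [ 0.1 -0.1 -1.7] g 30.0
over t=30.3 pos [0.5214 0.3114 0.2   ] w 0.0239 F [ 0.6 -0.  -2.1] g 30.0
above t=31.3 pos [0.5214 0.3124 0.1126] w 0.0236 F [ 0.7  0.5 -1.7] g 30.0
0.106 t=31.6 pos [0.5209 0.3122 0.1059] w 0.0241 F [-0.2 -0.3 -1.1] g 30.0
0.102 t=31.9 pos [0.5209 0.3121 0.1018] w 0.0241 F [ 0.6 -0.  -0.9] g 30.0
0.099 t=32.1 pos [0.5209 0.3121 0.0988] w 0.0235 F [-0.8  0.3 -1. ] g 30.0
0.097 t=32.4 pos [0.5209 0.3122 0.0969] w 0.0239 F [ 0.4 -0.2 -2. ] g 30.0
0.096 t=32.6 pos [0.5211 0.3122 0.096 ] w 0.0241 F [-0.1 -0.4 -0.7] g 30.0
```

The plug went inside the rim without contact. I'll release, back off and check.

```bash
python3 - <<'E'
from h import *
arm.move_l([.521,.3122,.0953],feed=.03);st("home");arm.grip(.05);st("rel")
arm.move_l([.521,.3122,.22],feed=.2);go([.42,-.2,.25],90);st()
t,s=[arm.snapshot(n)[:,:,::-1].copy() for n in("top","scene")]
P=[.521,.312]
o=np.vstack([np.hstack([rect(t,"top",P,.091),rect(s,"scene",P,.091)]),np.hstack([cv2.resize(x,(400,300)) for x in(t,s)])])
cv2.imwrite("pics/rect5.png",o)
E
```

```text
home t=33.0 pos [0.5211 0.3122 0.096 ] w 0.0236 F [-2.8 -1.9 10. ] g 30.0
rel t=33.5 pos [0.521  0.3122 0.0952] w 0.0499 F [0.5 0.3 0.2] g 0.0
t=36.2 pos [ 0.4204 -0.1995  0.2499] w 0.0502 F [ 0.   0.7 -0.3] g 0.0
```

View pics/rect5.png

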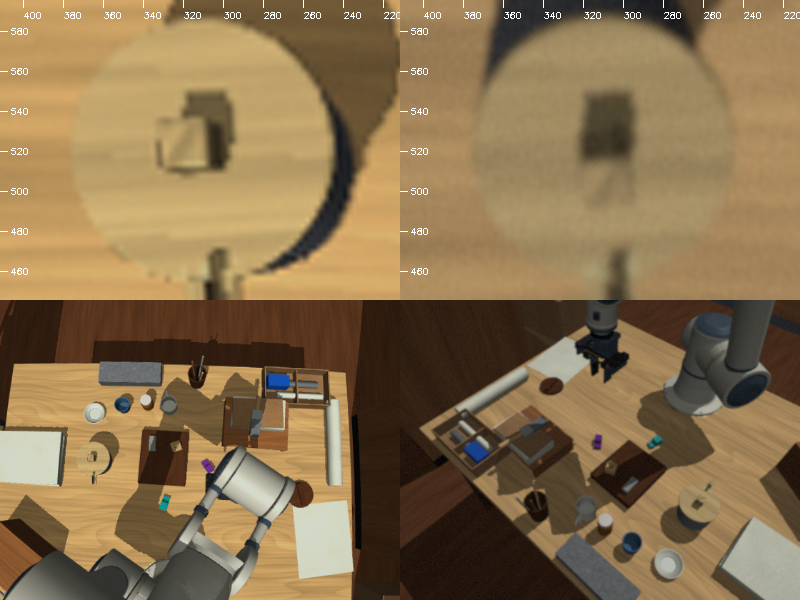

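The lid disc measures 131 mm across and is centred on the pot at the home height in both views, so it is level and fully home. The stamp and whetstone are still on the slab, and nothing else has moved.

```bash
python3 -c "
from rig import arm
print(arm.sign_off())"
```

```text
the job is handed in; nothing more can be done
None
```

The job is handed in after about 36 s of the 72 s allowed: the lid was drawn out and laid flat, both offcuts are in the pot, and the lid sits level and fully home on it, with the stamp and whetstone still on the slab.

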